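# File the last tube in the right evidence tub and close it

## Robot

A 6-joint arm with a two-finger parallel gripper is mounted at the origin on the work surface. World frame = base frame: x ahead of the robot, y to its left, z up, the work surface at z = 0. Lengths are in m, angles in rad, forces in N, time in s.
With the tool pointing down it reaches from about 0.375 to 0.975 m from the base axis. Payload 3.8 kg.
Tool frame: the origin (TCP) lies at the very end of the fingers, on their centre line; the grasp point (between the pads) lies 19 mm behind it; z points along the fingers, y is the line along which they close (so a half turn about z gives the same grasp; the last joint's range is limited). The gripper opens to 85 mm and grips with 20 to 120 N. Pads are 22 mm wide; open, the fingers measure 114 mm over their backs; the gripper's body (76 mm by 85 mm) begins 54 mm behind the grasp point. The pads swing forward as they close: fully open they stand 13 mm farther back than shut.
Start: joints at [1.271, 0.264, 1.604, -0, 1.274, -0.037], TCP at [0.175, 0.652, 0.231] pointing down, gripper open.
Joint ranges: [-2.63, 2.63], [-0.94, 2.18], [0.31, 2.57], [-1.31, 4.45], [0, 2.66], [-2.55, 2.55]. Speed limits (rad/s): [2.57, 2.57, 3.14, 3.14, 3.14, 3.14].

## Interface

Orientations are given as a rotation vector (axis times angle).
In Python, from workcell import bot, vision gives the robot as it stands. The module is installed in compiled form; this text tells all that it offers.
- The arm moves only by the tool play_rows, never from a script. Its argument "moves" is a list that holds one entry, the list of rows, each a list of 7 numbers: the turn, a rotation vector about the tool's x, y, z as a fraction of full scale, then the shift along the tool's x, y, z as a fraction of full scale, then the finger opening in mm, from 0 to 85.4. In form: [[[ax, ay, az, x, y, z, jaw], ...]]. A call has 1 to 5 rows; each row shifts and turns the commanded pose from where the row before left it, along the tool's axes as they then stand; what a row does not reach is not made up. Full scale, the value 1, is 0.1 m for a shift and 0.5 rad for a turn. A row lasts 1/12 s, in which the tool goes at most 41.7 mm and 7.16 degrees, less where a joint would pass 70% of its speed; a pose out of reach is approached as far as the arm can. A call with a number of a shift or a turn outside -1 to 1 is refused whole. A call with a gripper value outside its range is refused whole. The fingers move at their own pace and stop on an object; "newtons" is the grip in N (left out, the last holds). Time passes only in rows, so rows that do not move let the fingers close. It gives the time, the measured TCP pose, the force, the opening and the grip force at its end, in the units of the state.
- bot.read_state(): the state, without advancing time (a new reading comes with each control period).
- vision.read_camera(name): name is "scene" or "top" or "wrist"; returns a dict with "image" (480x640x3 uint8, red, green, blue), "depth" (480x640 float32, m along the optical axis (not along the pixel's ray), 0 where there is no reading), "K" (3x3 intrinsics, pixels), "R" (3x3) and "t" (3): a world point X has camera coordinates R X + t. Camera axes: x right, y down, z forward; pixel columns grow to the right and rows downward; lengths in m; the calibration is good to about 2 mm. A picture is of the moment at which its call begins.
- bot.finish_job(): hands the job in; it is judged then, once.
The state is a dict: "time": time; "q": joint angles; "joint_vel": joint speeds; "joint_torque": joint torques, N m; "tool_pos": TCP position; "tcp_rot": TCP orientation; "wrist_force": force on the tool from outside, world axes, zero at the start; "torque": the same for the moment, N m; "width": opening from 0.0 (shut) to 1.0 (fully open); "grip_force": force on a finger pad.
Only numpy, scipy, OpenCV 4.12 (cv2) and the standard library are available. Lean on these libraries where they do the work, as an engineer would, in place of code of your own. Each camera call takes 0.05 s, during which the arm holds its last target. There are 200 camera calls.

## Task

Two blue tubs stand open on the evidence desk: one holds a cardboard tube, the other a roll of yellow tape. Stand the loose cardboard tube upright in the tub that already holds a tube, beside it, and let go; then take the orange lid from the sloping rack and press it firmly onto that same tub until it is level and fully home on the rim. Both tubes must still be standing inside; leave the tub with the tape open and its roll where it is, and do not disturb the bottle, the scale or the radio.

Things in the scene. Friction and masses are not known exactly. Their poses are not given: they have to be found in the camera images.
- tub_a: blue open rectangular evidence tub, fixed to the desk, outside 184 (its x) x 150 (its y) x 92 high, walls and floor 4 thick; origin under its centre, z up. A black rubber gasket frame inside the rim narrows the mouth to 168 x 134. Which tub holds the tube and which the tape roll changes.
- tub_b: same as tub_a: blue open rectangular evidence tub, fixed to the desk, outside 184 (its x) x 150 (its y) x 92 high, walls and floor 4 thick; origin under its centre, z up. A black rubber gasket frame inside the rim narrows the mouth to 168 x 134. Which tub holds the tube and which the tape roll changes.
- rim_a (a point): centre of the tub's mouth at the height of its hard rim (92 above the desk), axes as the tub's
- rim_b (a point): centre of the tub's mouth at the height of its hard rim (92 above the desk), axes as the tub's
- gasket_a (a joint): how far the black gasket of this tub is pushed down, m: 0 as found (its top stands 6 mm above the rim), 0.006 level with the rim (lid fully home). It grips by friction, needs about 8 N to move and stays where it is left; the lid's weight alone does not move it.
- gasket_b (a joint): how far the black gasket of this tub is pushed down, m: 0 as found (its top stands 6 mm above the rim), 0.006 level with the rim (lid fully home). It grips by friction, needs about 8 N to move and stays where it is left; the lid's weight alone does not move it.
- lid: orange lid, plate 196 (x) x 162 (y) x 6; a skirt reaches 16 below it, outside the tub rim with 3 play all round; origin: centre of the plate underside (on the rim when home), z out of the top. Either way round, x along tub x. On top in the middle a black grip bar 60 long (x), 16 thick (y), top 42 above the origin. Starts on the rack, tilted 35 degrees towards the robot. About 0.2 kg.
- lid_grip (a point): in the middle of the lid's black grip bar, 30 above the lid's origin (24 above the plate's top), axes as the lid's: z square to the plate, y across the bar's thickness; the height at which to hold it
- rack: dark steel sloping rack, fixed to the desk, 215 wide (its y), about 147 deep (its x), its surface sloping 35 degrees, low edge towards -x with a lip standing 14 above the slope; origin under its centre on the desk; the slope's middle is 70 above the desk
- loose_tube: a brown hollow cardboard tube, 44 across, 80 tall, wall 3.5, standing; origin at the centre of its lower end, z along it. This one stands alone on the desk between the robot and the rack, and is to be put away.
- stored_tube: a brown hollow cardboard tube, 44 across, 80 tall, wall 3.5, standing; origin at the centre of its lower end, z along it. This one stands in one of the tubs from the start, anywhere within 45 of its middle; that is the tub to fill and close.
- tape_roll: roll of yellow tape, ring 70 across, hole 52, 45 high, lying flat in the other tub; origin at the centre of its underside
- squeeze_bottle: bystander: white squeeze bottle, 72 across, 155 tall; origin under its centre
- scale: bystander: grey desk scale with steel plate, 130 x 150 x 27 high; origin under its centre
- radio: bystander: black handheld radio lying flat, 110 x 58 x 34 high, stub aerial 50 long at its -x end; origin under its centre
Not all that is in view belongs to the job. Leave any turquoise look-alike of the loose_tube alone.

How it is judged:
On the way, in this order (a step that is already met when the one before it is completed fails the run):
1. the loose tube stands upright, released, in the tub that holds the other tube, which is still standing too (angle between each of loose_tube, stored_tube's own z axis and vertical below 0.1 rad and linear speed of loose_tube below 0.02 m/s and contact force between loose_tube and the fingers below 0.05 N and ((x of loose_tube in the frame of tub_a between -0.088 and 0.088 m and y of loose_tube in the frame of tub_a between -0.071 and 0.071 m and z of loose_tube in the frame of tub_a between -0.01 and 0.03 m and x of stored_tube in the frame of tub_a between -0.088 and 0.088 m and y of stored_tube in the frame of tub_a between -0.071 and 0.071 m and z of stored_tube in the frame of tub_a between -0.01 and 0.03 m) or (x of loose_tube in the frame of tub_b between -0.088 and 0.088 m and y of loose_tube in the frame of tub_b between -0.071 and 0.071 m and z of loose_tube in the frame of tub_b between -0.01 and 0.03 m and x of stored_tube in the frame of tub_b between -0.088 and 0.088 m and y of stored_tube in the frame of tub_b between -0.071 and 0.071 m and z of stored_tube in the frame of tub_b between -0.01 and 0.03 m))), for 0.2 s.
2. the lid is pressed fully home on that tub ((((x of loose_tube in the frame of tub_a between -0.088 and 0.088 m and y of loose_tube in the frame of tub_a between -0.071 and 0.071 m and z of loose_tube in the frame of tub_a between -0.01 and 0.03 m and x of stored_tube in the frame of tub_a between -0.088 and 0.088 m and y of stored_tube in the frame of tub_a between -0.071 and 0.071 m and z of stored_tube in the frame of tub_a between -0.01 and 0.03 m) and value of joint gasket_a above 0.0045 m and horizontal distance between lid and rim_a below 0.005 m and z of lid in the frame of rim_a below 0.002 m and angle between lid's own z axis and vertical below 0.035 rad) or ((x of loose_tube in the frame of tub_b between -0.088 and 0.088 m and y of loose_tube in the frame of tub_b between -0.071 and 0.071 m and z of loose_tube in the frame of tub_b between -0.01 and 0.03 m and x of stored_tube in the frame of tub_b between -0.088 and 0.088 m and y of stored_tube in the frame of tub_b between -0.071 and 0.071 m and z of stored_tube in the frame of tub_b between -0.01 and 0.03 m) and value of joint gasket_b above 0.0045 m and horizontal distance between lid and rim_b below 0.005 m and z of lid in the frame of rim_b below 0.002 m and angle between lid's own z axis and vertical below 0.035 rad))), for 0.1 s.
At the end, for the whole second after the job is handed in: Both tubes stand (within 6 degrees) on the floor of the tub that held the stored tube; its lid is centred within 5 mm, level within 2 degrees, within 2 mm of the rim, gasket down over 4.5 mm; lid and tube at rest; tape roll within 30 mm of its start (angle between each of loose_tube, stored_tube's own z axis and vertical below 0.1 rad and linear speed of each of lid, loose_tube below 0.02 m/s and distance of tape_roll from where it was at the start of the episode below 0.03 m and (((x of loose_tube in the frame of tub_a between -0.088 and 0.088 m and y of loose_tube in the frame of tub_a between -0.071 and 0.071 m and z of loose_tube in the frame of tub_a between -0.01 and 0.03 m and x of stored_tube in the frame of tub_a between -0.088 and 0.088 m and y of stored_tube in the frame of tub_a between -0.071 and 0.071 m and z of stored_tube in the frame of tub_a between -0.01 and 0.03 m) and value of joint gasket_a above 0.0045 m and horizontal distance between lid and rim_a below 0.005 m and z of lid in the frame of rim_a below 0.002 m and angle between lid's own z axis and vertical below 0.035 rad) or ((x of loose_tube in the frame of tub_b between -0.088 and 0.088 m and y of loose_tube in the frame of tub_b between -0.071 and 0.071 m and z of loose_tube in the frame of tub_b between -0.01 and 0.03 m and x of stored_tube in the frame of tub_b between -0.088 and 0.088 m and y of stored_tube in the frame of tub_b between -0.071 and 0.071 m and z of stored_tube in the frame of tub_b between -0.01 and 0.03 m) and value of joint gasket_b above 0.0045 m and horizontal distance between lid and rim_b below 0.005 m and z of lid in the frame of rim_b below 0.002 m and angle between lid's own z axis and vertical below 0.035 rad))); the robot touches nothing.
It fails at once if the lid is pressed onto the tub that holds the tape roll (its gasket goes down more than 3 mm) ((value of joint gasket_a above 0.003 m and x of tape_roll in the frame of tub_a between -0.088 and 0.088 m and y of tape_roll in the frame of tub_a between -0.071 and 0.071 m and z of tape_roll in the frame of tub_a between -0.01 and 0.03 m) or (value of joint gasket_b above 0.003 m and x of tape_roll in the frame of tub_b between -0.088 and 0.088 m and y of tape_roll in the frame of tub_b between -0.071 and 0.071 m and z of tape_roll in the frame of tub_b between -0.01 and 0.03 m)).
It fails at once if the tape roll is moved more than 30 mm (distance of tape_roll from where it was at the start of the episode above 0.03 m).
It fails at once if the bottle, the scale or the radio is moved more than 30 mm (distance of any of squeeze_bottle, scale, radio from where it was at the start of the episode above 0.03 m).
It fails at once if the bottle is tipped over (angle between squeeze_bottle's own z axis and vertical above 0.5 rad).
It also fails if it takes over 58 s, if anything falls off the work surface, if the arm or the gripper's body presses on something with over 40 N, if the wrist force passes 120 N, or if a joint passes its speed limit or range.

## Working session

There is one attempt and no reset: what is moved stays moved. The work goes in short steps, Python scripts to look and compute and a tool call to move; the robot and the scene stay as the last step left them, time stands still between calls to the robot, and variables do not carry over. Pictures are saved under pics/ and viewed, at most 10 in all, crops included, and the job is handed in when it is done.

Besides the shell and the picture viewer there is one more tool, called after ">>>" as name(argument=value, ...) on one line, values as JSON. play_rows: Moves the arm, as the interface text tells. Its arguments: {"type":"object","properties":{"moves":{"type":"array","items":{"type":"array","items":{"type":"array","items":{"type":"number"}}}},"newtons":{"type":"number"}},"required":["moves"]}

```bash
mkdir -p pics; cat > h.py <<'E'
import numpy as np, cv2
from workcell import bot, vision
from scipy.spatial.transform import Rotation as Rn
def cam(n):
    c=vision.read_camera(n); return c
def pts(c):
    d=c["depth"]; v,u=np.mgrid[0:480,0:640]; K=c["K"]
    P=np.stack([(u-K[0,2])/K[0,0]*d,(v-K[1,2])/K[1,1]*d,d],-1)
    return (P-c["t"])@c["R"]
def save(n,im): cv2.imwrite("pics/"+n,im[...,::-1])
def st():
    s=bot.read_state(); print({k:np.round(s[k],4).tolist() for k in("time","tool_pos","tcp_rot","wrist_force","width","grip_force")}); return s
E
python3 - <<'E'
from h import *
a=cam("scene");b=cam("top")
np.savez("c0.npz",ai=a["image"],ap=pts(a),bi=b["image"],bp=pts(b),ad=a["depth"],bd=b["depth"])
for c in(a,b): print(c["K"].round(1).tolist(),(-c["R"].T@c["t"]).round(3))
save("s0.png",a["image"]);save("t0.png",b["image"]);st()
E
```

```text
[[452.3, 0.0, 325.2], [0.0, 452.3, 241.3], [0.0, 0.0, 1.0]] [ 1.126 -0.058  0.733]
[[615.5, 0.0, 319.2], [0.0, 615.5, 230.7], [0.0, 0.0, 1.0]] [ 0.338 -0.018  1.221]
{'time': 0.1, 'tool_pos': [0.1752, 0.6512, 0.2301], 'tcp_rot': [-0.4116, -3.1142, 0.0032], 'wrist_force': [-0.1233, -0.7493, -0.8108], 'width': 0.997, 'grip_force': 0.0}
```

View pics/s0.png

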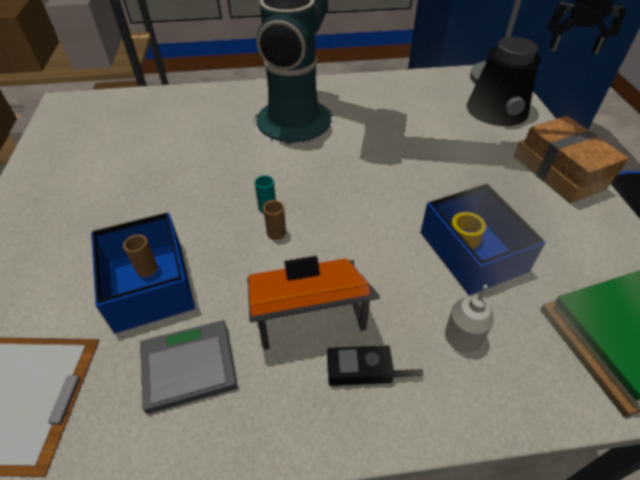

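View pics/t0.png

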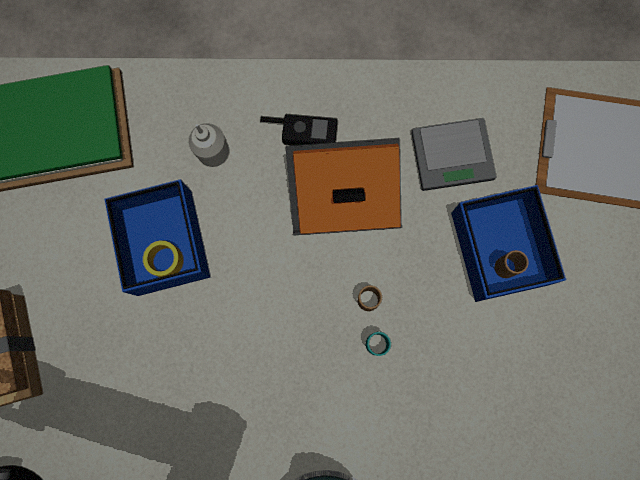

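Top view: the brown tube at (370,297) stands between the robot and the rack and fits the loose tube. The turquoise one at (378,344) is the look-alike. The right tub at (508,245) holds a brown tube at (515,262), and the left tub at (158,238) holds the tape at (161,258). The lid bar is at (349,195).

```bash
python3 - <<'E'
from h import *
z=np.load("c0.npz");P=z["bp"];I=z["bi"].astype(int);A=z["ap"];AI=z["ai"].astype(int)
v,u=np.mgrid[0:480,0:640]
def box(u0,u1,v0,v1): return (u>u0)&(u<u1)&(v>v0)&(v<v1)
for nm,P_,m in (("top",P,box(440,580,170,310)),("scene",A,box(80,205,205,340))):
    q=P_[m]; r=q[(q[:,2]>.085)&(q[:,2]<.105)]
    print(nm,"tub",len(r),[np.round(x,4) for x in cv2.minAreaRect((r[:,:2]*1000).astype(np.float32))],np.median(r[:,2]))
def circ(P_,m,lo,hi):
    r=P_[m];r=r[(r[:,2]>lo)&(r[:,2]<hi)]
    c,rad=cv2.minEnclosingCircle((r[:,:2]*1000).astype(np.float32)); print("circ",len(r),np.round(c,1),rad,r[:,2].max())
circ(P,box(350,388,280,316),.07,.09)
circ(P,box(362,395,326,362),.07,.09)
circ(P,box(495,532,245,280),.074,.092)
# lid plate & bar
org=(I[...,0]>120)&(I[...,2]<70)&box(285,410,130,245)
q=P[org];c=q.mean(0);n=np.linalg.svd(q-c,full_matrices=False)[2][2];n*=np.sign(n[2])
print("lid n",n,"tilt",np.degrees(np.arccos(n[2])),"c",c)
h=(P-c)@n
e=np.array([-n[1],n[0],0]);e/=np.linalg.norm(e);f=np.cross(n,e)
m=box(285,410,130,245)&(abs(h)<.008)&(P[...,2]>.02)&org
w=(P[m]-c); r=cv2.minAreaRect((np.stack([w@e,w@f],1)*1000).astype(np.float32));print("plate",r,"e",e,"f",f)
m=box(320,380,175,215)&(h>.028)&(h<.045)
w=(P[m]-c); r=cv2.minAreaRect((np.stack([w@e,w@f],1)*1000).astype(np.float32));print("bar top",m.sum(),r,np.median(h[m]));o=c+e*r[0][0]/1e3+f*r[0][1]/1e3+n*.024;print("grip pt",o)
save("crop1.png",cv2.resize(z["bi"][180:360,300:540],None,fx=3,fy=3))
E
```

```text
top tub 1846 [array([ 542.6123, -336.6251]), array([184.4638, 152.3216]), np.float64(13.6869)] 0.09435507063362086
scene tub 1893 [array([ 543.2219, -335.0755]), array([189.5764, 150.4005]), np.float64(13.7724)] 0.09266134459646817
circ 152 [434.7 -76.6] 21.91885757446289 0.08516334451164524
circ 141 [350.3 -92.7] 21.76662826538086 0.08629894749759198
circ 194 [ 504.9 -344.6] 22.743614196777344 0.08850061222972565
lid n [0.99416069 0.10661152 0.01668854] tilt 89.04377290695265 c [ 0.63475401 -0.03276892  0.0940014 ]
plate ((-0.169342041015625, -5.783480644226074), (22.95939064025879, 194.22120666503906), 89.41763305664062) e [-0.10662637  0.99429916  0.        ] f [-0.0165934  -0.00177944  0.99986074]
bar top 0 ((0.0, 0.0), (0.0, 0.0), 0.0) nan
grip pt [ 0.65861386 -0.03021024  0.09440192]
  return _methods._mean(a, axis=axis, dtype=dtype,
  ret = ret.dtype.type(ret / rcount)
```

View pics/crop1.png

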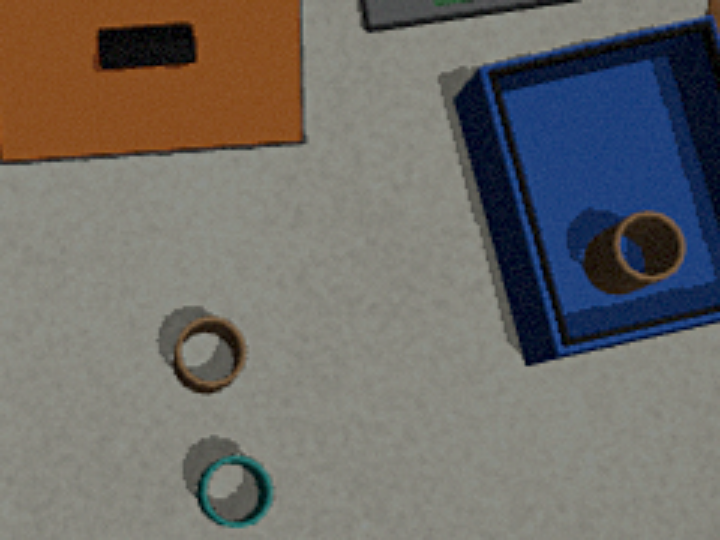

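The crop confirms it: brown loose tube at crop (210,353), turquoise one at (235,490), and the stored tube in the right tub at (650,246). The lid fit was spoiled by bad depth pixels, so I'll redo it and plan the approach.

```bash
cat >> h.py <<'E'
def plan(target,rot=None,maxmm=38,maxdeg=6.5,start=None,n=None):
    """rows (tool axes, fractions) from commanded/measured pose to target pos & orientation"""
    s=bot.read_state() if start is None else start
    p=np.array(s["tool_pos"]);R=Rn.from_rotvec(s["tcp_rot"])
    T=np.array(target); G=R if rot is None else rot
    n=n or int(max(np.ceil(np.linalg.norm(T-p)*1000/maxmm),np.ceil(np.degrees((R.inv()*G).magnitude())/maxdeg),1))
    out=[]
    for i in range(n):
        k=n-i; w=(R.inv()*G).as_rotvec()/k; d=R.inv().apply((T-p)/k)
        r=np.round(np.r_[w/.5,d/.1],2)
        out.append(r.tolist()); p=p+R.apply(r[3:]*.1); R=R*Rn.from_rotvec(r[:3]*.5)
    g=None
    for r in out: print(r)
    print("end",p.round(4),R.as_rotvec().round(4)); return dict(tool_pos=p,tcp_rot=R.as_rotvec())
E
python3 - <<'E'
from h import *
z=np.load("c0.npz");v,u=np.mgrid[0:480,0:640]
for nm,k,(u0,u1,v0,v1) in(("top","b",(285,410,130,245)),("scene","a",(240,380,250,320))):
    P=z[k+"p"];I=z[k+"i"].astype(int);D=z[k+"d"]
    b=(u>u0)&(u<u1)&(v>v0)&(v<v1)&(D>0)
    org=b&(I[...,0]>2*I[...,2])&(I[...,0]>90)
    q=P[org]
    rng=np.random.default_rng(0);best=0
    for _ in range(200):
        a=q[rng.choice(len(q),3,False)];n=np.cross(a[1]-a[0],a[2]-a[0]);n/=np.linalg.norm(n)+1e-12
        m=abs((q-a[0])@n)<.003
        if m.sum()>best: best=m.sum();bm=m
    q=q[bm];c=q.mean(0);n=np.linalg.svd(q-c,full_matrices=False)[2][2];n*=np.sign(n[2])
    print(nm,len(bm),best,"n",n.round(4),np.degrees(np.arccos(n[2])),"az",np.degrees(np.arctan2(n[1],n[0])))
    e=np.array([-n[1],n[0],0]);e/=np.linalg.norm(e);f=np.cross(n,e);h=(P-c)@n
    r=cv2.minAreaRect((np.stack([(q-c)@e,(q-c)@f],1)*1000).astype(np.float32))
    print("plate c",(c+e*r[0][0]/1e3+f*r[0][1]/1e3).round(4),r[1:],"e",e.round(3))
    m=b&(h>.030)&(h<.045);w=P[m]-c
    r=cv2.minAreaRect((np.stack([w@e,w@f],1)*1000).astype(np.float32))
    print("bar",m.sum(),r[1:],np.median(h[m]),"grip",(c+e*r[0][0]/1e3+f*r[0][1]/1e3+n*.024).round(4))
print("to tube");s=plan([.38,.25,.19]);s=plan([.4347,-.0766,.115],start=s)
E
```

```text
top 8068 6509 n [-0.5761 -0.0512  0.8158] 35.338209549455456 az -174.92432707772667
plate c [ 0.6328 -0.0332  0.0881] ((164.05487060546875, 195.6337127685547), 89.75975799560547) e [ 0.088 -0.996  0.   ]
bar 277 ((17.43729019165039, 59.39916229248047), 88.47821044921875) 0.035459704175695266 grip [ 0.6197 -0.0342  0.1082]
scene 4205 2897 n [-0.5669 -0.0486  0.8224] 34.67579657615083 az -175.09691152016848
plate c [ 0.6352 -0.0315  0.0882] ((165.0656280517578, 195.0434112548828), 89.632568359375) e [ 0.085 -0.996  0.   ]
bar 181 ((16.864952087402344, 59.77980422973633), 89.74005126953125) 0.03445545498263843 grip [ 0.6222 -0.0326  0.1084]
to tube
[0.0, 0.0, 0.0, -0.25, -0.28, 0.03]
[0.0, 0.0, 0.0, -0.25, -0.28, 0.03]
[0.0, 0.0, 0.0, -0.25, -0.28, 0.03]
[0.0, 0.0, 0.0, -0.25, -0.28, 0.04]
[0.0, 0.0, 0.0, -0.25, -0.28, 0.03]
[0.0, 0.0, 0.0, -0.25, -0.28, 0.04]
[0.0, 0.0, 0.0, -0.25, -0.28, 0.03]
[0.0, 0.0, 0.0, -0.25, -0.28, 0.04]
[0.0, 0.0, 0.0, -0.26, -0.28, 0.03]
[0.0, 0.0, 0.0, -0.25, -0.27, 0.04]
[0.0, 0.0, 0.0, -0.26, -0.28, 0.03]
[0.0, 0.0, 0.0, -0.25, -0.27, 0.04]
end [0.38   0.2501 0.1897] [-0.4116 -3.1142  0.0032]
[0.0, 0.0, 0.0, -0.15, -0.33, 0.08]
[0.0, 0.0, 0.0, -0.15, -0.34, 0.08]
[0.0, 0.0, 0.0, -0.15, -0.33, 0.08]
[0.0, 0.0, 0.0, -0.15, -0.34, 0.09]
[0.0, 0.0, 0.0, -0.16, -0.33, 0.08]
[0.0, 0.0, 0.0, -0.15, -0.34, 0.09]
[0.0, 0.0, 0.0, -0.16, -0.33, 0.08]
[0.0, 0.0, 0.0, -0.15, -0.34, 0.09]
[0.0, 0.0, 0.0, -0.16, -0.33, 0.08]
end [ 0.435  -0.0766  0.1154] [-0.4116 -3.1142  0.0032]
```

>>> play_rows(moves=[[[0,0,0,-0.25,-0.28,0.03,85],[0,0,0,-0.25,-0.28,0.03,85],[0,0,0,-0.25,-0.28,0.03,85],[0,0,0,-0.25,-0.28,0.04,85],[0,0,0,-0.25,-0.28,0.03,85]]])

```text
time: 0.52
tool_pos: [0.2598, 0.4822, 0.2143]
tcp_rot: [-0.41, -3.114, 0.002]
wrist_force: [-0.5, 0.8, -0.8]
width: 0.996
grip_force: 0.0
```

>>> play_rows(moves=[[[0,0,0,-0.25,-0.28,0.04,85],[0,0,0,-0.25,-0.28,0.03,85],[0,0,0,-0.25,-0.28,0.04,85],[0,0,0,-0.26,-0.28,0.03,85],[0,0,0,-0.25,-0.27,0.04,85]]])

```text
time: 0.93
tool_pos: [0.3454, 0.3153, 0.1969]
tcp_rot: [-0.411, -3.115, 0.0]
wrist_force: [0.8, -0.2, -0.1]
width: 0.996
grip_force: 0.0
```

>>> play_rows(moves=[[[0,0,0,-0.26,-0.28,0.03,85],[0,0,0,-0.25,-0.27,0.04,85],[0,0,0,-0.15,-0.33,0.08,85],[0,0,0,-0.15,-0.34,0.08,85],[0,0,0,-0.15,-0.33,0.08,85]]])

```text
time: 1.35
tool_pos: [0.3975, 0.1407, 0.1658]
tcp_rot: [-0.411, -3.114, 0.0]
wrist_force: [1.0, 0.6, 0.2]
width: 0.996
grip_force: 0.0
```

>>> play_rows(moves=[[[0,0,0,-0.15,-0.34,0.09,85],[0,0,0,-0.16,-0.33,0.08,85],[0,0,0,-0.15,-0.34,0.09,85],[0,0,0,-0.16,-0.33,0.08,85],[0,0,0,-0.15,-0.34,0.09,85]]])

```text
time: 1.77
tool_pos: [0.4283, -0.0414, 0.1229]
tcp_rot: [0.412, 3.114, 0.0]
wrist_force: [1.2, 0.8, 0.6]
width: 0.997
grip_force: 0.0
```

>>> play_rows(moves=[[[0,0,0,-0.16,-0.33,0.08,85],[0,0,0,0,0,0,85],[0,0,0,0,0,0,85]]])

```text
time: 2.02
tool_pos: [0.4346, -0.0772, 0.1145]
tcp_rot: [-0.418, -3.112, -0.001]
wrist_force: [0.3, 0.9, -0.3]
width: 0.995
grip_force: 0.0
```

>>> play_rows(moves=[[[0,0,0,0,0,0.27,85],[0,0,0,0,0,0.27,85],[0,0,0,0,0,0.25,85],[0,0,0,0,0,0,85],[0,0,0,0,0,0,38]]], newtons=35)

```text
time: 2.43
tool_pos: [0.4335, -0.0741, 0.0353]
tcp_rot: [-0.409, -3.111, -0.001]
wrist_force: [-0.3, -0.6, 0.2]
width: 0.88
grip_force: 0.0
```

>>> play_rows(moves=[[[0,0,0,0,0,0,38],[0,0,0,0,0,0,38],[0,0,0,0,0,0,38],[0,0,0,0,0,0,38],[0,0,0,0,0,0,38]]])

```text
time: 2.85
tool_pos: [0.4371, -0.0757, 0.0383]
tcp_rot: [0.411, 3.111, 0.0]
wrist_force: [-1.0, 2.3, 6.9]
width: 0.503
grip_force: 35.6
```

```bash
python3 - <<'E'
from h import *
th=np.radians(13.7);c=np.array([.5428,-.336]);t=c+np.array([np.cos(th),np.sin(th)])*.038
print("place",t)
s=st();s=plan([.4347,-.0766,.18],start=s,n=4);s=plan([t[0],t[1],.18],start=s)
E
```

```text
place [ 0.57971887 -0.32700015]
{'time': 2.85, 'tool_pos': [0.4371, -0.0757, 0.0383], 'tcp_rot': [0.4114, 3.1108, 0.0004], 'wrist_force': [-1.0135, 2.3417, 6.8954], 'width': 0.5035, 'grip_force': 35.5604}
[0.0, 0.0, 0.0, 0.0, -0.0, -0.35]
[0.0, 0.0, 0.0, 0.01, -0.0, -0.36]
[0.0, 0.0, 0.0, 0.0, -0.01, -0.35]
[0.0, 0.0, 0.0, 0.01, -0.0, -0.36]
end [ 0.4344 -0.0761  0.1803] [4.1140e-01 3.1108e+00 4.0000e-04]
[0.0, 0.0, 0.0, -0.26, -0.26, 0.0]
[0.0, 0.0, 0.0, -0.26, -0.25, 0.0]
[0.0, 0.0, 0.0, -0.26, -0.26, 0.0]
[0.0, 0.0, 0.0, -0.26, -0.25, 0.0]
[0.0, 0.0, 0.0, -0.25, -0.26, 0.0]
[0.0, 0.0, 0.0, -0.26, -0.25, 0.0]
[0.0, 0.0, 0.0, -0.25, -0.26, 0.0]
[0.0, 0.0, 0.0, -0.26, -0.25, 0.01]
end [ 0.5803 -0.3267  0.1799] [4.1140e-01 3.1108e+00 4.0000e-04]
```

>>> play_rows(moves=[[[0,0,0,0,0,-0.15,38],[0,0,0,0,0,-0.33,38],[0,0,0,0,0,-0.36,38],[0,0,0,0,0,-0.36,38],[0,0,0,0,0,-0.24,38]]])

```text
time: 3.27
tool_pos: [0.4368, -0.0761, 0.1847]
tcp_rot: [0.411, 3.109, -0.001]
wrist_force: [1.4, 0.1, -1.1]
width: 0.508
grip_force: 35.9
```

>>> play_rows(moves=[[[0,0,0,-0.13,-0.13,0,38],[0,0,0,-0.26,-0.26,0,38],[0,0,0,-0.26,-0.26,0,38],[0,0,0,-0.26,-0.26,0,38],[0,0,0,-0.26,-0.26,0,38]]])

```text
time: 3.68
tool_pos: [0.5187, -0.2206, 0.1813]
tcp_rot: [0.411, 3.113, -0.001]
wrist_force: [0.6, 0.4, 0.0]
width: 0.505
grip_force: 35.9
```

>>> play_rows(moves=[[[0,0,0,-0.26,-0.26,0,38],[0,0,0,-0.26,-0.26,0,38],[0,0,0,-0.22,-0.22,0,38],[0,0,0,-0.13,-0.13,0,38],[0,0,0,0,0,0,38]]])

```text
time: 4.1
tool_pos: [0.5809, -0.3296, 0.1808]
tcp_rot: [0.415, 3.112, -0.003]
wrist_force: [-0.1, 0.7, -0.3]
width: 0.509
grip_force: 35.9
```

```bash
python3 - <<'E'
from h import *
w=cam("wrist");save("w1.png",w["image"]);s=st()
p=plan([.5797,-.327,.18],start=s,n=1)
E
```

```text
{'time': 4.15, 'tool_pos': [0.5798, -0.3275, 0.1805], 'tcp_rot': [0.4147, 3.1135, -0.0006], 'wrist_force': [-0.1412, 0.279, -1.0541], 'width': 0.5068, 'grip_force': 35.8699}
[0.0, 0.0, 0.0, 0.0, 0.0, 0.0]
end [ 0.5798 -0.3275  0.1805] [ 4.1470e-01  3.1135e+00 -6.0000e-04]
```

View pics/w1.png

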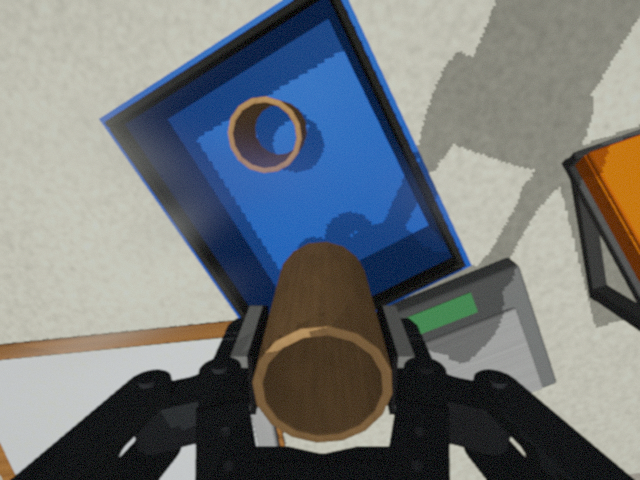

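The wrist view shows the tube held upright at (322,380), over the free half of the tub. The stored tube is at (265,135). I'll lower it now.

>>> play_rows(moves=[[[0,0,0,0,0,0.2,38],[0,0,0,0,0,0.35,38],[0,0,0,0,0,0.35,38],[0,0,0,0,0,0.3,38],[0,0,0,0,0,0.1,38]]])

```text
time: 4.57
tool_pos: [0.5751, -0.3223, 0.045]
tcp_rot: [-0.41, -3.106, -0.006]
wrist_force: [-0.5, 0.8, -1.2]
width: 0.504
grip_force: 35.9
```

>>> play_rows(moves=[[[0,0,0,0,0,0.03,38],[0,0,0,0,0,0.03,38],[0,0,0,0,0,0.02,38],[0,0,0,0,0,0,38],[0,0,0,0,0,0,38]]])

```text
time: 4.98
tool_pos: [0.5807, -0.3265, 0.0446]
tcp_rot: [0.411, 3.111, -0.002]
wrist_force: [-0.2, -0.4, -0.3]
width: 0.504
grip_force: 35.9
```

>>> play_rows(moves=[[[0,0,0,0,0,0.02,38],[0,0,0,0,0,0,38],[0,0,0,0,0,0,38]]])

```text
time: 5.23
tool_pos: [0.5807, -0.3266, 0.0424]
tcp_rot: [0.411, 3.111, -0.002]
wrist_force: [-0.0, 0.1, 6.0]
width: 0.506
grip_force: 36.3
```

>>> play_rows(moves=[[[0,0,0,0,0,0.02,38],[0,0,0,0,0,0,38],[0,0,0,0,0,0,38]]])

```text
time: 5.48
tool_pos: [0.5809, -0.3267, 0.0424]
tcp_rot: [0.411, 3.111, -0.002]
wrist_force: [-4.5, 2.3, 15.5]
width: 0.506
grip_force: 37.0
```

Touched down. I'll back off the press and open.

>>> play_rows(moves=[[[0,0,0,0,0,-0.03,38],[0,0,0,0,0,0,50],[0,0,0,0,0,0,68],[0,0,0,0,0,0,68],[0,0,0,0,0,0,68]]])

```text
time: 5.9
tool_pos: [0.5788, -0.3254, 0.0405]
tcp_rot: [-0.412, -3.113, -0.001]
wrist_force: [-0.2, 0.7, 0.2]
width: 0.794
grip_force: 0.0
```

>>> play_rows(moves=[[[0,0,0,0,0,0,68],[0,0,0,0,0,-0.1,68],[0,0,0,0,0,-0.3,68],[0,0,0,0,0,-0.38,68],[0,0,0,0,0,-0.38,68]]])

```text
time: 6.32
tool_pos: [0.5783, -0.325, 0.1576]
tcp_rot: [-0.411, -3.112, -0.002]
wrist_force: [1.4, -0.4, -0.3]
width: 0.796
grip_force: 0.0
```

>>> play_rows(moves=[[[0,0,0,0,0,-0.38,85],[0,0,0,0,0,-0.3,85],[0,0,0,0,0,-0.2,85],[0,0,0,0,0,0,85],[0,0,0,0,0,0,85]]])

```text
time: 6.73
tool_pos: [0.5803, -0.3262, 0.2481]
tcp_rot: [0.411, 3.11, -0.003]
wrist_force: [-0.4, -0.5, -0.6]
width: 0.996
grip_force: 0.0
```

```bash
python3 - <<'E'
from h import *
w=cam("wrist");b=cam("top");a=cam("scene");save("w2.png",w["image"]);s=st()
th=np.radians(13.7);ex=np.array([np.cos(th),np.sin(th)]);ey=np.array([-ex[1],ex[0]])
c0=np.array([.5428,-.336])
for nm,c in(("wrist",w),("top",b),("scene",a)):
    P=pts(c);I=c["image"].astype(int);ok=(c["depth"]>0.05)
    d=P[...,:2]-c0; x=d@ex;y=d@ey
    blue=(I[...,2]>1.5*I[...,0])
    m=ok&(abs(x)<.11)&(abs(y)<.095)&(P[...,2]>.086)&(P[...,2]<.104)
    print(nm,m.sum(),[np.round(k,2) for k in cv2.minAreaRect((P[m][:,:2]*1000).astype(np.float32))],np.percentile(P[m][:,2],[5,50,95]).round(4))
    m2=m
    print("  ext x",np.percentile(x[m],[.3,99.7]).round(4),"y",np.percentile(y[m],[.3,99.7]).round(4))
    br=ok&(I[...,0]>1.3*I[...,2])&(abs(x)<.08)&(abs(y)<.065)&(P[...,2]>.074)&(P[...,2]<.094)
    for sgn in(1,-1):
        k=br&(x*sgn>0)
        if k.sum()>10: cc,r=cv2.minEnclosingCircle((np.stack([x[k],y[k]],1)*1000).astype(np.float32));print("  tube",sgn,k.sum(),np.round(cc,1),round(r,1))
E
```

```text
{'time': 6.8833, 'tool_pos': [0.5783, -0.325, 0.2432], 'tcp_rot': [-0.4112, -3.1114, -0.0022], 'wrist_force': [-0.5018, 0.4974, -1.1032], 'width': 0.9922, 'grip_force': 0.0}
wrist 10825 [array([ 544.02, -335.81]), array([184.71, 150.64]), np.float64(13.81)] [0.0881 0.0948 0.0999]
  ext x [-0.0908  0.0931] y [-0.075   0.0749]
  tube 1 726 [37.3  1.1] 21.6
  tube -1 779 [-37.8   0.5] 21.8
top 773 [array([ 540.68, -326.21]), array([183.32, 131.23]), np.float64(13.43)] [0.0875 0.0941 0.1005]
  ext x [-0.0889  0.0915] y [-0.055   0.0755]
  tube 1 122 [35.5  1.9] 21.9
  tube -1 20 [-34.5  19.8] 6.8
scene 1836 [array([ 544.72, -334.68]), array([186.81, 150.39]), np.float64(13.79)] [0.0872 0.0929 0.0985]
  ext x [-0.0877  0.095 ] y [-0.0742  0.0759]
  tube 1 248 [38.4  1.8] 23.0
  tube -1 233 [-35.9   0.9] 23.3
```

View pics/w2.png

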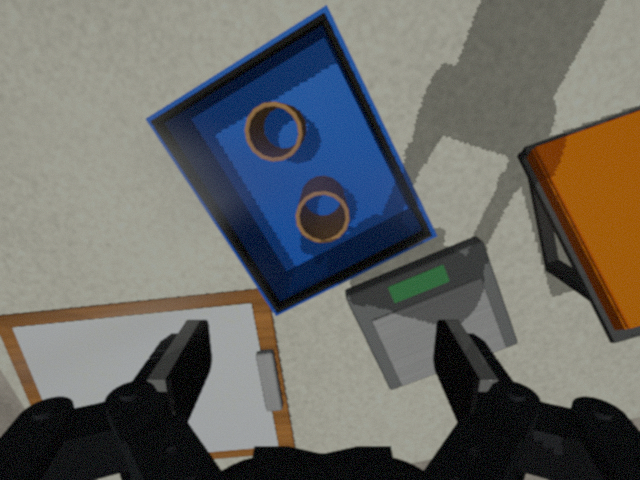

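Both tubes stand in the tub, at (273,131) and (322,217) in the wrist view. Next is the lid.

```bash
cat >> h.py <<'E'
def Rlid(n):
    n=n/np.linalg.norm(n); e=np.cross([0,0,1],n);e/=np.linalg.norm(e)
    u=np.cross(n,e); u*=np.sign(u[2]); z=-n
    return Rn.from_matrix(np.stack([np.cross(u,z),u,z],1))
E
python3 - <<'E'
from h import *
G=Rlid(np.array([-.5714,-.05,.8192]));print(G.as_matrix().round(2).tolist())
g=np.array([.621,-.0334,.1083]);t=g+.019*G.as_matrix()[:,2]
plan(t-.1*G.as_matrix()[:,2],G)
E
```

```text
[[-0.09, 0.82, 0.57], [1.0, 0.07, 0.05], [0.0, 0.57, -0.82]]
[-0.09, -0.06, 0.2, 0.06, 0.23, 0.06]
[-0.09, -0.06, 0.2, 0.09, 0.22, 0.07]
[-0.09, -0.06, 0.2, 0.11, 0.21, 0.07]
[-0.09, -0.06, 0.2, 0.14, 0.19, 0.08]
[-0.09, -0.06, 0.19, 0.16, 0.17, 0.08]
[-0.09, -0.06, 0.2, 0.17, 0.15, 0.08]
[-0.09, -0.06, 0.19, 0.19, 0.13, 0.08]
[-0.09, -0.07, 0.19, 0.2, 0.11, 0.08]
[-0.09, -0.06, 0.2, 0.22, 0.09, 0.08]
[-0.09, -0.07, 0.19, 0.23, 0.06, 0.08]
[-0.09, -0.06, 0.2, 0.23, 0.03, 0.07]
[-0.09, -0.07, 0.19, 0.24, 0.01, 0.07]
end [ 0.5745 -0.0375  0.1746] [1.795  1.9632 0.6183]
```

>>> play_rows(moves=[[[-0.09,-0.06,0.2,0.06,0.23,0.06,85],[-0.09,-0.06,0.2,0.09,0.22,0.07,85],[-0.09,-0.06,0.2,0.11,0.21,0.07,85],[-0.09,-0.06,0.2,0.14,0.19,0.08,85],[-0.09,-0.06,0.19,0.16,0.17,0.08,85]]])

```text
time: 7.3
tool_pos: [0.5766, -0.2043, 0.2129]
tcp_rot: [1.105, 2.738, 0.302]
wrist_force: [0.7, 0.4, -0.1]
width: 0.995
grip_force: 0.0
```

>>> play_rows(moves=[[[-0.09,-0.06,0.2,0.17,0.15,0.08,85],[-0.09,-0.06,0.19,0.19,0.13,0.08,85],[-0.09,-0.07,0.19,0.2,0.11,0.08,85],[-0.09,-0.06,0.2,0.22,0.09,0.08,85],[-0.09,-0.07,0.19,0.23,0.06,0.08,85]]])

```text
time: 7.72
tool_pos: [0.5748, -0.0853, 0.1855]
tcp_rot: [1.631, 2.202, 0.54]
wrist_force: [0.5, -0.3, -0.3]
width: 0.993
grip_force: 0.0
```

>>> play_rows(moves=[[[-0.09,-0.06,0.2,0.23,0.03,0.07,85],[-0.09,-0.07,0.19,0.24,0.01,0.07,85],[0,0,0,0,0,0,85],[0,0,0,0,0,0,85],[0,0,0,0,0,0,85]]])

```text
time: 8.13
tool_pos: [0.5755, -0.0396, 0.1756]
tcp_rot: [1.787, 1.971, 0.615]
wrist_force: [-0.4, -0.5, 0.3]
width: 0.997
grip_force: 0.0
```

```bash
python3 - <<'E'
from h import *
c=cam("wrist");save("w3.png",c["image"]);s=st()
P=pts(c);I=c["image"].astype(int);ok=c["depth"]>.05
org=ok&(I[...,0]>2*I[...,2])&(I[...,0]>70)&(abs(P[...,0]-.63)<.12)&(abs(P[...,1]+.03)<.13)
n=np.array([-.5714,-.05,.8192]);n/=np.linalg.norm(n)
for _ in range(3):
    h=P@n;k=org&(abs(h-np.median(h[org]))<.006);q=P[k];c0=q.mean(0);n=np.linalg.svd((q-c0)[::5],full_matrices=False)[2][2];n*=np.sign(n[2])
e=np.cross([0,0,1],n);e/=np.linalg.norm(e);f=np.cross(n,e)
r=cv2.minAreaRect((np.stack([(q-c0)@e,(q-c0)@f],1)*1000).astype(np.float32))
h=(P-c0)@n
print(k.sum(),"n",n.round(4),"plate",r[1:],(c0+e*r[0][0]/1e3+f*r[0][1]/1e3).round(4))
m=ok&(h>.031)&(h<.041)&(np.linalg.norm(P-[.61,-.034,.12],axis=-1)<.06);w=P[m]-c0
r=cv2.minAreaRect((np.stack([w@e,w@f],1)*1000).astype(np.float32))
g=c0+e*r[0][0]/1e3+f*r[0][1]/1e3+n*.024
print("bar",m.sum(),r[1:],np.median(h[m]),"grip",g.round(4))
G=Rlid(n);z=G.as_matrix()[:,2];t=g+.019*z
print(t);s2=plan(t-.04*z,G);plan(t,G,start=s2)
E
```

```text
{'time': 8.1833, 'tool_pos': [0.5763, -0.0404, 0.1766], 'tcp_rot': [1.787, 1.9692, 0.6151], 'wrist_force': [-0.5869, 0.9488, 0.387], 'width': 0.9982, 'grip_force': 0.0}
66256 n [-0.5717 -0.0479  0.8191] plate ((196.33607482910156, 162.7028045654297), 0.18171018362045288) [ 0.6337 -0.0325  0.0889]
bar 2640 ((60.28827667236328, 15.750502586364746), 0.1177237331867218) 0.035750361525152013 grip [ 0.6202 -0.0334  0.1086]
[ 0.63102123 -0.03253643  0.09307068]
[0.0, -0.0, 0.01, 0.02, -0.01, 0.3]
[0.0, -0.0, 0.02, 0.01, -0.02, 0.3]
end [ 0.6079 -0.0347  0.1257] [1.8033 1.9574 0.6199]
[0.0, -0.0, -0.0, 0.0, 0.0, 0.2]
[0.0, -0.0, -0.0, 0.0, 0.0, 0.2]
end [ 0.6307 -0.0327  0.0929] [1.8033 1.9574 0.6199]
```

View pics/w3.png

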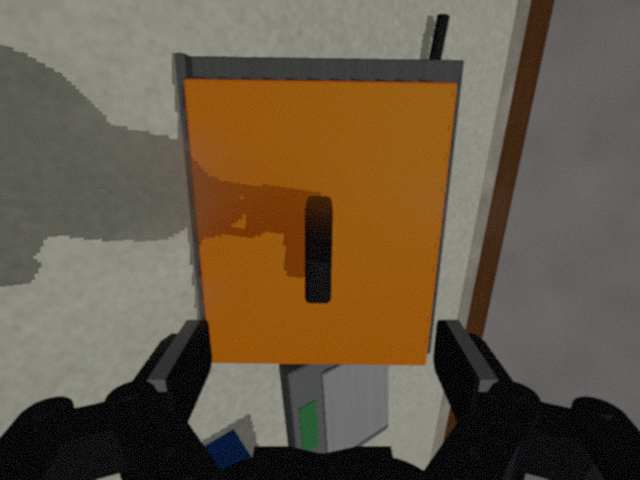

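The bar at (318,248) lies square between the fingers, and the measurements agree. Going in to grasp.

>>> play_rows(moves=[[[0,0,0.01,0.02,-0.01,0.3,60],[0,0,0.02,0.01,-0.02,0.3,60],[0,0,0,0,0,0.2,50],[0,0,0,0,0,0.18,50],[0,0,0,0,0,0,50]]], newtons=90)

```text
time: 8.6
tool_pos: [0.6296, -0.0335, 0.0914]
tcp_rot: [1.809, 1.958, 0.617]
wrist_force: [-1.4, -0.2, -0.4]
width: 0.59
grip_force: 0.0
```

>>> play_rows(moves=[[[0,0,0,0,0,0,40],[0,0,0,0,0,0,10],[0,0,0,0,0,0,10],[0,0,0,0,0,0,10],[0,0,0,0,0,0,10]]])

```text
time: 9.02
tool_pos: [0.6294, -0.0328, 0.096]
tcp_rot: [1.803, 1.955, 0.621]
wrist_force: [-4.4, -3.1, 4.7]
width: 0.168
grip_force: 88.7
```

>>> play_rows(moves=[[[0,0,0,0,0,0,10],[0,0,0,0,0,0,10],[0,0,0,0,0,0,10]]])

```text
time: 9.27
tool_pos: [0.6294, -0.0328, 0.096]
tcp_rot: [1.802, 1.955, 0.621]
wrist_force: [-6.8, -2.5, 6.0]
width: 0.174
grip_force: 89.1
```

```bash
python3 - <<'E'
from h import *
s=st();R=Rn.from_rotvec(s["tcp_rot"]);print("z",R.as_matrix()[:,2].round(4),"y",R.as_matrix()[:,1].round(4))
# lift: 60mm along normal then level/rotate
z=R.as_matrix()[:,2];p=np.array(s["tool_pos"])
s1=plan(p-.07*z,start=s,n=4)
th=np.radians(13.77)
x=np.array([np.cos(th),np.sin(th),0]);zz=np.array([0,0,-1.]);G=Rn.from_matrix(np.stack([x,np.cross(zz,x),zz],1))
s2=plan([.56,-.16,.24],Rn.identity()*R if 0 else G,start=s1)
s3=plan([.5436,-.3357,.20],G,start=s2)
E
```

```text
{'time': 9.2667, 'tool_pos': [0.6294, -0.0328, 0.096], 'tcp_rot': [1.8024, 1.9548, 0.6215], 'wrist_force': [-6.7556, -2.549, 6.0266], 'width': 0.1741, 'grip_force': 89.0757}
z [ 0.574   0.0486 -0.8174] y [0.8148 0.0656 0.576 ]
[0.0, 0.0, 0.0, 0.0, 0.0, -0.18]
[0.0, 0.0, 0.0, -0.0, 0.0, -0.17]
[-0.0, 0.0, 0.0, 0.0, 0.0, -0.18]
[-0.0, 0.0, 0.0, 0.0, 0.0, -0.17]
end [ 0.5893 -0.0362  0.1533] [1.8024 1.9548 0.6215]
[0.07, -0.06, 0.19, -0.09, 0.01, -0.07]
[0.07, -0.06, 0.2, -0.09, 0.02, -0.06]
[0.07, -0.06, 0.19, -0.09, 0.03, -0.06]
[0.07, -0.06, 0.2, -0.08, 0.03, -0.06]
[0.07, -0.06, 0.19, -0.08, 0.04, -0.06]
[0.07, -0.06, 0.2, -0.08, 0.04, -0.06]
[0.07, -0.06, 0.19, -0.08, 0.05, -0.06]
[0.07, -0.06, 0.2, -0.08, 0.05, -0.06]
[0.07, -0.07, 0.2, -0.07, 0.06, -0.06]
[0.07, -0.07, 0.19, -0.07, 0.07, -0.06]
[0.08, -0.06, 0.19, -0.06, 0.07, -0.06]
[0.07, -0.07, 0.2, -0.06, 0.07, -0.06]
[0.08, -0.06, 0.19, -0.05, 0.08, -0.05]
[0.07, -0.07, 0.2, -0.05, 0.07, -0.06]
end [ 0.56   -0.1596  0.2399] [ 3.1188e+00  3.7590e-01 -3.0000e-03]
[0.0, 0.0, -0.0, -0.12, 0.33, 0.08]
[0.0, 0.0, -0.0, -0.11, 0.34, 0.08]
[0.0, 0.0, -0.0, -0.12, 0.33, 0.08]
[0.0, 0.0, -0.0, -0.11, 0.34, 0.08]
[0.0, 0.0, -0.0, -0.12, 0.33, 0.08]
end [ 0.5433 -0.3356  0.2   ] [ 3.1188e+00  3.7590e-01 -3.0000e-03]
```

>>> play_rows(moves=[[[0,0,0,0,0,-0.1,10],[0,0,0,0,0,-0.18,10],[0,0,0,0,0,-0.18,10],[0,0,0,0,0,-0.17,10],[0,0,0,0,0,-0.17,10]]])

```text
time: 9.68
tool_pos: [0.582, -0.0358, 0.1601]
tcp_rot: [1.805, 1.958, 0.62]
wrist_force: [0.3, -0.4, -1.7]
width: 0.163
grip_force: 88.7
```

>>> play_rows(moves=[[[0.07,-0.06,0.19,-0.09,0.01,-0.07,10],[0.07,-0.06,0.2,-0.09,0.02,-0.06,10],[0.07,-0.06,0.19,-0.09,0.03,-0.06,10],[0.07,-0.06,0.2,-0.08,0.03,-0.06,10],[0.07,-0.06,0.19,-0.08,0.04,-0.06,10]]])

```text
time: 10.1
tool_pos: [0.5738, -0.0781, 0.1893]
tcp_rot: [2.367, 1.54, 0.454]
wrist_force: [1.0, -0.0, -2.1]
width: 0.172
grip_force: 88.6
```

>>> play_rows(moves=[[[0.07,-0.06,0.2,-0.08,0.04,-0.06,10],[0.07,-0.06,0.19,-0.08,0.05,-0.06,10],[0.07,-0.06,0.2,-0.08,0.05,-0.06,10],[0.07,-0.07,0.2,-0.07,0.06,-0.06,10],[0.07,-0.07,0.19,-0.07,0.07,-0.06,10]]])

```text
time: 10.52
tool_pos: [0.5638, -0.1223, 0.2214]
tcp_rot: [2.841, 0.958, 0.224]
wrist_force: [0.5, 0.0, -1.8]
width: 0.169
grip_force: 88.6
```

>>> play_rows(moves=[[[0.08,-0.06,0.19,-0.06,0.07,-0.06,10],[0.07,-0.07,0.2,-0.06,0.07,-0.06,10],[0.08,-0.06,0.19,-0.05,0.08,-0.05,10],[0.07,-0.07,0.2,-0.05,0.07,-0.06,10],[0,0,0,0,0,0,10]]])

```text
time: 10.93
tool_pos: [0.5582, -0.1592, 0.2467]
tcp_rot: [3.108, 0.407, 0.008]
wrist_force: [0.5, -1.2, -1.6]
width: 0.173
grip_force: 88.7
```

>>> play_rows(moves=[[[0,0,0,-0.12,0.33,0.08,10],[0,0,0,-0.11,0.34,0.08,10],[0,0,0,-0.12,0.33,0.08,10],[0,0,0,-0.11,0.34,0.08,10],[0,0,0,-0.12,0.33,0.08,10]]])

```text
time: 11.35
tool_pos: [0.5443, -0.3343, 0.2055]
tcp_rot: [3.107, 0.419, 0.007]
wrist_force: [0.5, 0.4, -1.9]
width: 0.17
grip_force: 88.9
```

>>> play_rows(moves=[[[0,0,0,0,0,0,10],[0,0,0,0,0,0,10],[0,0,0,0,0,0,10]]])

```text
time: 11.6
tool_pos: [0.5442, -0.3328, 0.2056]
tcp_rot: [3.109, 0.415, 0.005]
wrist_force: [0.1, 0.7, -2.4]
width: 0.169
grip_force: 89.1
```

```bash
cat > lid.py <<'E'
from h import *
def lidfit(nm,s,save_as=None):
    c=cam(nm)
    if save_as: save(save_as,c["image"])
    P=pts(c);I=c["image"].astype(int);p=np.array(s["tool_pos"])
    org=(c["depth"]>.05)&(I[...,0]>2*I[...,2])&(I[...,0]>60)&(np.linalg.norm(P[...,:2]-p[:2],axis=-1)<.15)&(abs(P[...,2]-p[2])<.03)
    n=np.array([0,0,1.]);
    for t in(.01,.004,.003):
        h=P@n;k=org&(abs(h-np.median(h[org]))<t);q=P[k];c0=q.mean(0);n=np.linalg.svd((q-c0)[::5],full_matrices=False)[2][2];n*=np.sign(n[2])
    r=cv2.minAreaRect((q[:,:2]*1000).astype(np.float32))
    print(nm,k.sum(),"n",n.round(4),"rect",np.round(r[0],1),np.round(r[1],1),round(r[2],2),"z",q[:,2].mean().round(4))
if __name__=="__main__":
    import sys
    s=st();print("yaw",np.degrees(np.arctan2(*Rn.from_rotvec(s["tcp_rot"]).as_matrix()[[1,0],0])).round(2),"z",Rn.from_rotvec(s["tcp_rot"]).as_matrix()[:,2].round(4))
    for n in("wrist","scene","top"): lidfit(n,s,sys.argv[1]+".png" if n==sys.argv[2] else None)
E
python3 lid.py w4 wrist
```

```text
{'time': 11.6, 'tool_pos': [0.5442, -0.3328, 0.2056], 'tcp_rot': [3.1094, 0.4149, 0.0055], 'wrist_force': [0.1109, 0.6643, -2.3553], 'width': 0.1692, 'grip_force': 89.1036}
yaw 15.2 z [ 0.0041 -0.0041 -1.    ]
wrist 114850 n [-0.0039  0.0049  1.    ] rect [ 545.4 -332.8] [194.7 162.1] 15.2 z 0.1975
scene 6653 n [-0.0033  0.0047  1.    ] rect [ 545.3 -331.7] [199.9 162. ] 15.27 z 0.1963
top 4306 n [-0.0076  0.0058  1.    ] rect [ 544.  -332.1] [195.7 161.8] 15.34 z 0.1972
```

View pics/w4.png

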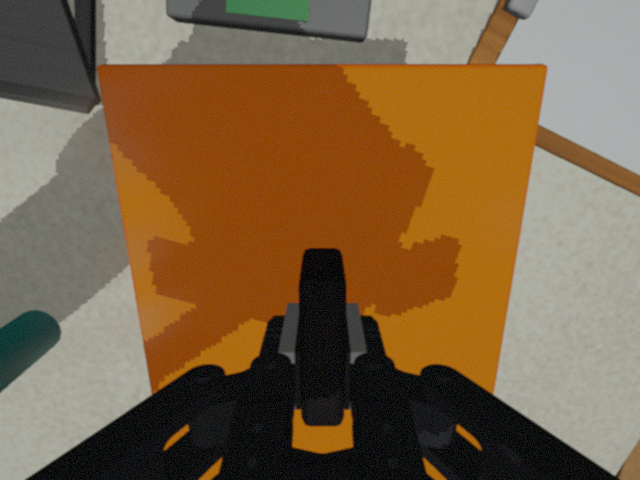

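The lid hangs level below the gripper, bar at (323,335). It needs about (-1, -3.3) mm and -1.4 deg, then down.

```bash
python3 - <<'E'
from h import *
s=st();p=np.array(s["tool_pos"])
th=np.radians(13.79)
x=np.array([np.cos(th),np.sin(th),0]);z=np.array([0,0,-1.]);G=Rn.from_matrix(np.stack([x,np.cross(z,x),z],1))
plan(p+[-.0012,-.0033,-.075],G,n=4)
E
```

```text
{'time': 11.75, 'tool_pos': [0.545, -0.3323, 0.2067], 'tcp_rot': [3.108, 0.4167, 0.0068], 'wrist_force': [1.1565, 0.7777, -2.2521], 'width': 0.17, 'grip_force': 89.1031}
[0.0, -0.0, 0.01, -0.01, 0.01, 0.19]
[0.0, -0.0, 0.01, -0.0, 0.0, 0.19]
[0.01, -0.0, 0.02, -0.01, 0.01, 0.19]
[0.0, -0.01, 0.01, -0.0, 0.0, 0.18]
end [ 0.544  -0.335   0.1317] [ 3.1173e+00  3.7830e-01 -1.8000e-03]
```

>>> play_rows(moves=[[[0.003,-0.002,0.013,-0.005,0.01,0.1,10],[0.003,-0.002,0.013,-0.005,0.01,0.19,10],[0.003,-0.002,0.012,-0.005,0.01,0.19,10],[0.003,-0.002,0.012,-0.005,0,0.19,10],[0,0,0,0,0,0.08,10]]])

```text
time: 12.17
tool_pos: [0.5421, -0.3354, 0.1277]
tcp_rot: [-3.116, -0.376, 0.007]
wrist_force: [-0.2, 0.8, -2.4]
width: 0.171
grip_force: 89.1
```

>>> play_rows(moves=[[[0,0,0,0,0,0,10],[0,0,0,0,0,0,10],[0,0,0,0,0,0,10]]])

```text
time: 12.42
tool_pos: [0.5446, -0.3376, 0.1325]
tcp_rot: [3.117, 0.376, 0.001]
wrist_force: [-0.1, 0.3, -0.9]
width: 0.169
grip_force: 89.1
```

```bash
python3 lid.py s5 scene; python3 - <<'E'
import cv2
i=cv2.imread("pics/s5.png")[190:350,60:260];cv2.imwrite("pics/s5c.png",cv2.resize(i,None,fx=3.5,fy=3.5))
E
```

```text
{'time': 12.4167, 'tool_pos': [0.5446, -0.3376, 0.1325], 'tcp_rot': [3.1175, 0.3757, 0.0009], 'wrist_force': [-0.0937, 0.3279, -0.9385], 'width': 0.1692, 'grip_force': 89.1244}
yaw 13.74 z [ 8.0e-04 -1.5e-03 -1.0e+00]
wrist 114850 n [-8.0e-04  1.9e-03  1.0e+00] rect [ 545.5 -337.5] [195.2 161.6] 13.78 z 0.1243
scene 5950 n [-2.0e-04  1.8e-03  1.0e+00] rect [ 545.9 -336.5] [198.5 161.8] 13.85 z 0.1231
top 3472 n [-0.0037 -0.0013  1.    ] rect [ 543.9 -337.2] [194.9 161.7] 14.18 z 0.1238
```

View pics/s5c.png

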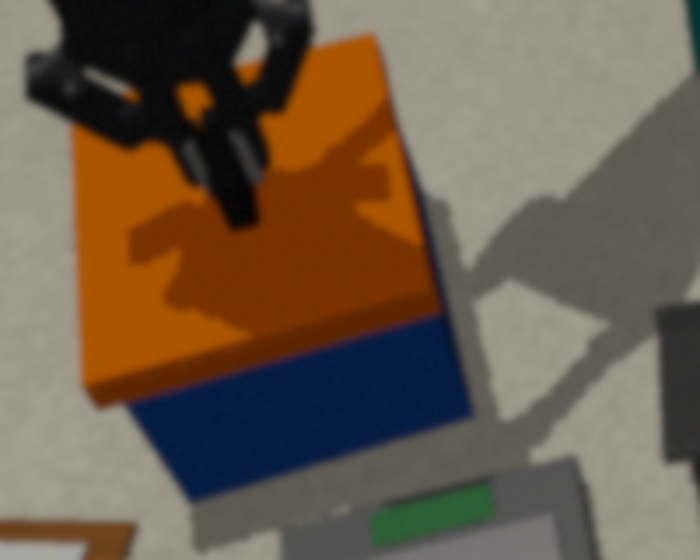

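The lid hovers level over the tub, front edge at crop (265,365). The residual is about (-1.5, +1.3) mm, so I'll correct it and check before lowering.

>>> play_rows(moves=[[[0,0,0,-0.011,-0.016,0,10],[0,0,0,0,0,0,10],[0,0,0,0,0,0,10],[0,0,0,0,0,0,10]]])

```text
time: 12.9
tool_pos: [0.5422, -0.3361, 0.1315]
tcp_rot: [3.119, 0.375, -0.001]
wrist_force: [-0.7, 0.2, -1.6]
width: 0.169
grip_force: 89.1
```

```bash
python3 lid.py s6 scene; python3 lid.py s6 none
```

```text
{'time': 12.9, 'tool_pos': [0.5422, -0.3361, 0.1315], 'tcp_rot': [3.1188, 0.3749, -0.0012], 'wrist_force': [-0.702, 0.1817, -1.61], 'width': 0.1694, 'grip_force': 89.1241}
yaw 13.71 z [-7.e-04 -5.e-04 -1.e+00]
wrist 114826 n [9.e-04 9.e-04 1.e+00] rect [ 543.2 -335.6] [195.1 162. ] 13.53 z 0.1232
scene 5936 n [ 1.8e-03 -4.0e-04  1.0e+00] rect [ 543.4 -334.8] [199.1 162.1] 13.85 z 0.1215
top 3450 n [4.e-04 2.e-03 1.e+00] rect [ 541.2 -335.4] [195.5 161.3] 13.88 z 0.122
{'time': 13.05, 'tool_pos': [0.5422, -0.3361, 0.1313], 'tcp_rot': [3.119, 0.3749, -0.0016], 'wrist_force': [0.2061, 0.6418, -3.1847], 'width': 0.1721, 'grip_force': 89.124}
yaw 13.71 z [-1.e-03 -3.e-04 -1.e+00]
wrist 114833 n [1.2e-03 8.0e-04 1.0e+00] rect [ 543.1 -336. ] [195.3 162.2] 13.64 z 0.1229
scene 5908 n [0.0021 0.     1.    ] rect [ 544.3 -334.8] [199.6 162.5] 13.75 z 0.1213
top 3450 n [0.0022 0.0032 1.    ] rect [ 541.5 -334.8] [195.4 160.6] 14.34 z 0.122
```

>>> play_rows(moves=[[[0,0,0,0.005,0,0.04,10],[0,0,0,0,0,0.04,10],[0,0,0,0,0,0.03,10],[0,0,0,0,0,0,10],[0,0,0,0,0,0,10]]])

```text
time: 13.62
tool_pos: [0.5422, -0.3356, 0.1195]
tcp_rot: [-3.118, -0.375, 0.003]
wrist_force: [-0.0, -0.5, -1.5]
width: 0.168
grip_force: 89.1
```

>>> play_rows(moves=[[[0,0,0,0,0,0.03,10],[0,0,0,0,0,0,10],[0,0,0,0,0,0.03,10],[0,0,0,0,0,0,10],[0,0,0,0,0,0,10]]])

```text
time: 14.03
tool_pos: [0.5425, -0.3358, 0.114]
tcp_rot: [-3.119, -0.375, 0.002]
wrist_force: [-0.2, 0.8, -2.5]
width: 0.171
grip_force: 89.1
```

>>> play_rows(moves=[[[0,0,0,0,0,0.03,10],[0,0,0,0,0,0,10],[0,0,0,0,0,0.03,10],[0,0,0,0,0,0,10],[0,0,0,0,0,0,10]]])

```text
time: 14.45
tool_pos: [0.543, -0.3362, 0.109]
tcp_rot: [3.118, 0.375, -0.0]
wrist_force: [-1.4, 1.5, 3.3]
width: 0.176
grip_force: 90.0
```

>>> play_rows(moves=[[[0,0,0,0,0,0.02,10],[0,0,0,0,0,0,10],[0,0,0,0,0,0,10]]])

```text
time: 14.7
tool_pos: [0.5431, -0.3362, 0.1073]
tcp_rot: [3.118, 0.375, -0.0]
wrist_force: [-2.3, 0.9, 7.3]
width: 0.17
grip_force: 90.4
```

>>> play_rows(moves=[[[0,0,0,0,0,0.02,10],[0,0,0,0,0,0,10],[0,0,0,0,0,0,10]]])

```text
time: 14.95
tool_pos: [0.5431, -0.3363, 0.1073]
tcp_rot: [3.118, 0.375, 0.0]
wrist_force: [-6.7, 3.5, 14.6]
width: 0.168
grip_force: 91.7
```

>>> play_rows(moves=[[[0,0,0,0,0,0.02,10],[0,0,0,0,0,0,10],[0,0,0,0,0,0,10]]])

```text
time: 15.2
tool_pos: [0.5432, -0.3363, 0.1073]
tcp_rot: [3.118, 0.375, 0.0]
wrist_force: [-10.7, 5.5, 24.0]
width: 0.17
grip_force: 93.0
```

>>> play_rows(moves=[[[0,0,0,0,0,0.02,10],[0,0,0,0,0,0,10],[0,0,0,0,0,0,10]]])

```text
time: 15.45
tool_pos: [0.5432, -0.3363, 0.1073]
tcp_rot: [3.118, 0.375, 0.0]
wrist_force: [-13.5, 8.1, 32.4]
width: 0.171
grip_force: 94.3
```

```bash
python3 lid.py s7 none
```

```text
{'time': 15.45, 'tool_pos': [0.5432, -0.3363, 0.1073], 'tcp_rot': [3.1177, 0.3751, 0.0004], 'wrist_force': [-13.4574, 8.1473, 32.3863], 'width': 0.1708, 'grip_force': 94.3265}
yaw 13.72 z [ 4.0e-04 -1.3e-03 -1.0e+00]
wrist 114898 n [-3.e-04  9.e-04  1.e+00] rect [ 544.3 -335.7] [194.5 161.9] 13.69 z 0.0991
scene 5693 n [-1.e-04 -2.e-04  1.e+00] rect [ 544.7 -334.9] [198.2 162.3] 13.95 z 0.0975
top 3194 n [ 4.e-04 -1.e-04  1.e+00] rect [ 542.7 -335. ] [195.4 161.2] 14.48 z 0.0982
```

The lid is home: plate top at 98 mm, level and centred. I'll relax the press, release and retreat.

>>> play_rows(moves=[[[0,0,0,0,0,-0.03,10],[0,0,0,0,0,-0.02,10],[0,0,0,0,0,0,10],[0,0,0,0,0,0,40],[0,0,0,0,0,0,50]]])

```text
time: 16.02
tool_pos: [0.5429, -0.3361, 0.105]
tcp_rot: [3.119, 0.375, -0.001]
wrist_force: [0.0, 0.2, 0.1]
width: 0.441
grip_force: 0.0
```

>>> play_rows(moves=[[[0,0,0,0,0,0,50],[0,0,0,0,0,0,50],[0,0,0,0,0,-0.1,50],[0,0,0,0,0,-0.3,50],[0,0,0,0,0,-0.38,50]]])

```text
time: 16.43
tool_pos: [0.5403, -0.3343, 0.1802]
tcp_rot: [-3.114, -0.374, 0.012]
wrist_force: [0.9, -1.4, 0.4]
width: 0.587
grip_force: 0.0
```

>>> play_rows(moves=[[[0,0,0,0,0,-0.38,50],[0,0,0,0,0,-0.3,50],[0,0,0,0,0,-0.1,50],[0,0,0,0,0,0,50],[0,0,0,0,0,0,50]]])

```text
time: 16.85
tool_pos: [0.5429, -0.3359, 0.2615]
tcp_rot: [3.118, 0.375, -0.001]
wrist_force: [-0.5, -0.0, -0.7]
width: 0.588
grip_force: 0.0
```

```bash
sed -i 's/abs(P\[...,2\]-p\[2\])<.03/abs(P[...,2]-.1)<.03/' lid.py; python3 lid.py s8 scene
```

```text
{'time': 16.85, 'tool_pos': [0.5429, -0.3359, 0.2615], 'tcp_rot': [3.1184, 0.375, -0.0006], 'wrist_force': [-0.548, -0.0211, -0.7094], 'width': 0.5881, 'grip_force': 0.0}
yaw 13.71 z [-3.e-04 -7.e-04 -1.e+00]
wrist 44387 n [-2.e-04  1.e-03  1.e+00] rect [ 544.3 -336.1] [194.4 161.7] 13.64 z 0.0991
scene 6781 n [1.2e-03 5.0e-04 1.0e+00] rect [ 544.2 -334.9] [199.1 161.8] 13.71 z 0.0975
top 4516 n [ 1.0e-04 -1.3e-03  1.0e+00] rect [ 542.1 -336.2] [195.6 163. ] 13.71 z 0.0982
```

View pics/s8.png

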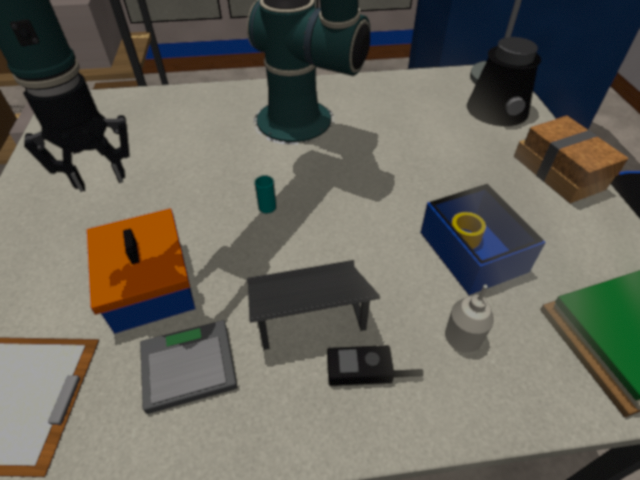

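The lid sits closed and level on the tub at (138,265). The gripper is clear of it, and the tape tub, bottle, scale and radio are where they were.

```bash
python3 -c "
from workcell import bot
print(bot.finish_job())"
```

```text
the job is handed in; nothing more can be done
None
```

The job is handed in, with no verdict shown: the loose tube was set upright beside the stored one, and the lid is on that tub, measured level, centred and down on the rim after a press of about 32 N; the tape tub is still open and the bottle, scale and radio look unmoved.

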